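# Battery the doorbell chime and hold its pairing button

## Robot

A 6-joint arm with a two-finger parallel gripper is mounted at the origin on the work surface. World frame = base frame: x ahead of the robot, y to its left, z up, the work surface at z = 0. Lengths are in m, angles in rad, forces in N, time in s.
With the tool pointing down it reaches from about 0.25 to 0.725 m from the base axis. Payload 4 kg.
Tool frame: the origin (TCP) lies midway between the tips of the shut fingers; the grasp point (between the pads) lies 19 mm behind it (bot.grip_depth is the distance from the TCP to the grasp point, in m); z points along the fingers, y is the line along which they close (so a half turn about z gives the same grasp; the last joint's range is limited). The gripper opens to 85 mm and grips with 20 to 120 N. Pads are 22 mm wide; open, the fingers measure 114 mm over their backs; the gripper's body (76 mm by 85 mm) begins 54 mm behind the grasp point. The pads swing forward as they close: fully open they stand 13 mm farther back than shut.
Start: joints at [-1.157, 0.241, 0.005, 1.335, 0, 1.571], TCP at [0.201, -0.458, 0.231] pointing down, gripper open.
Joint ranges: [-2.72, 2.72], [-1.05, 1.87], [-1.09, 1.28], [-1.99, 2.15], [-1.42, 1.44], [-3.14, 3.14]. Speed limits (rad/s): [2.79, 2.79, 3.14, 3.14, 3.14, 3.14].

## Interface

Orientations are given as a unit quaternion [x, y, z, w].
In Python, from workcell import bot gives the robot as it stands.
- The arm moves only by the shell command python3 -m creep 'ROWS'. ROWS is JSON, one flat list of numbers, 5 for each row, row after row: the shift along the world's x, y, z in m, then the turn about the world's z in rad, then the finger opening in m, from 0 to 0.0854. In form: [x, y, z, twist, claw, x, y, z, twist, claw, ...]. A call has 1 to 10 rows; each row is the pose to reach, as a shift and turn from the pose commanded when the call began; what a row does not reach only later rows make up. A row lasts 1/12 s, in which the tool goes at most 41.7 mm and 7.16 degrees, less where a joint would pass 70% of its speed; a pose out of reach is approached as far as the arm can. A call with a gripper value outside its range is refused whole. The fingers move at their own pace and stop on an object; the grip force is fixed at half the most. Time passes only in rows, so rows that repeat a pose let the fingers close. It gives the time, the measured TCP pose, the force, the opening and the grip force at its end, in the units of the state.
- bot.get_obs(): the state, without advancing time (a new reading comes with each control period).
- bot.camera(name): name is "scene" or "top" or "wrist"; returns a dict with "pixels" (480x640x3 uint8, red, green, blue), "camera_matrix" (3x3 intrinsics, pixels), "extrinsics" (4x4, takes a point from world to camera coordinates); the wrist camera has in their place "T_tool_cam" (4x4, takes a point from camera to tool coordinates, whose origin is the TCP and whose axes are the flange's). Camera axes: x right, y down, z forward; pixel columns grow to the right and rows downward; lengths in m; the calibration is good to about 2 mm. A picture is of the moment at which its call begins: read the wrist's pose just before it. There is no depth.
- bot.job_done(): hands the job in; it is judged then, once.
Trained networks look in the newest picture that a camera, given by its name, has taken for a name from the list of things; names that differ only in an ending like _2 or _b are one class to them, and where a whole thing is asked for, a point or a joint stands for the part that bears it (a point fixed in the world has none). Each returns a list of dicts, best first, with "score" (0 to 1); they miss things now and then, are a little off and sometimes report something else, mostly with a low value. They report only what shows in the picture. A call takes as long as a camera call.
- bot.look_for(camera, thing): "centre" ([column, row] as shares, 0 to 1, of the picture: columns of its width, rows of its height, amid what is visible of it).
- bot.place_of(camera, thing): "centre" ([column, row] as shares, 0 to 1, of the picture: columns of its width, rows of its height: a listed point, or the origin of a listed thing).
The state is a dict: "clock": time; "joint_pos": joint angles; "joint_vel": joint speeds; "tau": joint torques, N m; "eef_pos": TCP position; "tool_rot": TCP orientation; "ft_force": force on the tool from outside, world axes, zero at the start; "ft_torque": the same for the moment, N m; "grip_width": finger opening in m; "grasp_force": force on a finger pad.
Only numpy, scipy, OpenCV 4.12 (cv2) and the standard library are available. Lean on these libraries where they do the work, as an engineer would, in place of code of your own. Each camera call takes 0.05 s, during which the arm holds its last target. There are 200 camera calls.

## Task

The doorbell chime lies on its face with the battery door off: first stand the two spare batteries from the bamboo tray upright in the two battery wells that are empty, each fully home, and let go of them. Then take the stylus out of the pen stand, put its tip on the recessed pairing button inside the small raised ring and, keeping the stylus upright, press the button gently down; finish while still gripping the stylus and holding the button down with it, touching the chime with nothing but the stylus. Leave the hair clip, hanko case and pill organiser where they are.

Things in the scene. Friction and masses are not known exactly. Their poses are not given: they have to be found in the camera images.
- chime: Brass-toned doorbell chime, a flat box 110 (x) x 135 (y) x 20 mm high, fixed; origin at the centre of its underside, z up. In its top, three round battery wells at x = +18 mm, y = -38, 0, +38 mm, each 20 mm wide, 15 mm deep (floor 5 mm above the cabinet top), chamfered. One holds a battery (19.5 mm proud of the top), two are empty; which varies. Pairing button at x = -30 mm, y = 0.
- well_0 (a point): Centre of the floor of the well at y = -38 mm of the chime; axes as the chime.
- well_1 (a point): Centre of the floor of the well at y = 0 of the chime; axes as the chime.
- well_2 (a point): Centre of the floor of the well at y = +38 mm of the chime; axes as the chime.
- button_rest (a point): Centre of the pairing button's upper face when it is not pressed, level with the chime's top, 20 mm above the cabinet top. The button is a round 12 mm black disc in a 15 mm bore, inside a raised ring of 16 mm inner diameter and 3 mm height, so that fingers do not fit in but the stylus tip does.
- pair_button (a joint): How far the pairing button is pressed down, in m: 0 released, 0.006 at its stop. Its spring takes about 0.8 N to start moving and 0.8 N for each further mm (5.6 N at the stop); it springs back when let go.
- cell_0: Lithium battery, a plain steel cylinder of 17 mm diameter and 34.5 mm height (with a 7 mm wide, 2 mm high nub on top), about 17 g, standing upright; origin at the centre of its underside, z up. It may be the one fitted in the chime or a spare in the tray.
- cell_1: Lithium battery just like cell_0; fitted or spare.
- cell_2: Lithium battery just like cell_0; fitted or spare.
- tray: Bamboo tray, open box 150 (x) x 200 (y) x 20 mm high, walls and floor 5 mm thick, does not shift; origin at the centre of its underside. The two spare batteries stand on its floor, at least 60 mm apart. It is to the robot's left or right.
- stand: White ceramic pen stand, a block 65 x 65 x 52 mm high that does not shift; origin at the centre of its underside. The stylus stands loosely in a central bore, 14 mm wide and narrower below, whose floor is 10 mm above the cabinet top, so that 78 mm of it shows. It is on the other side of the chime from the tray.
- stylus: Aluminium stylus, 120 mm long, about 30 g, standing tip down in the stand: 12 mm diameter handle from 28 to 120 mm above the tip, a short cone, and a blunt tip 6 mm wide over the lowest 20 mm. Origin at the centre of the tip's end face, z along the stylus towards its top. It may lean by up to about 3 degrees in the stand.
- stylus_tip (a point): The centre of the stylus tip's end face (same point as the stylus origin).
- hanko_case: Shut stainless steel seal case, 36 x 95 x 25 mm, a bystander beyond the chime; origin at the centre of its underside.
- pill_organiser: Translucent plastic pill organiser with seven lids, 36 x 155 x 22 mm, a bystander beyond the chime; origin at the centre of its underside.
- hair_clip: Pink plastic hair clip, 22 x 75 x 17 mm, a bystander between the robot and the chime; origin at the centre of its underside.

How it is judged:
On the way, in this order (a step that is already met when the one before it is completed fails the run):
1. a battery stands fully home in every well, and the batteries are let go (((horizontal distance between cell_0 and well_0 below 0.004 m and z of cell_0 in the frame of well_0 below 0.003 m and angle between cell_0's own z axis and vertical below 0.12 rad) or (horizontal distance between cell_1 and well_0 below 0.004 m and z of cell_1 in the frame of well_0 below 0.003 m and angle between cell_1's own z axis and vertical below 0.12 rad) or (horizontal distance between cell_2 and well_0 below 0.004 m and z of cell_2 in the frame of well_0 below 0.003 m and angle between cell_2's own z axis and vertical below 0.12 rad)) and ((horizontal distance between cell_0 and well_1 below 0.004 m and z of cell_0 in the frame of well_1 below 0.003 m and angle between cell_0's own z axis and vertical below 0.12 rad) or (horizontal distance between cell_1 and well_1 below 0.004 m and z of cell_1 in the frame of well_1 below 0.003 m and angle between cell_1's own z axis and vertical below 0.12 rad) or (horizontal distance between cell_2 and well_1 below 0.004 m and z of cell_2 in the frame of well_1 below 0.003 m and angle between cell_2's own z axis and vertical below 0.12 rad)) and ((horizontal distance between cell_0 and well_2 below 0.004 m and z of cell_0 in the frame of well_2 below 0.003 m and angle between cell_0's own z axis and vertical below 0.12 rad) or (horizontal distance between cell_1 and well_2 below 0.004 m and z of cell_1 in the frame of well_2 below 0.003 m and angle between cell_1's own z axis and vertical below 0.12 rad) or (horizontal distance between cell_2 and well_2 below 0.004 m and z of cell_2 in the frame of well_2 below 0.003 m and angle between cell_2's own z axis and vertical below 0.12 rad)) and contact force between the fingers and cell_0 below 0.1 N and contact force between the fingers and cell_1 below 0.1 N and contact force between the fingers and cell_2 below 0.1 N), for 0.2 s.
2. the stylus is lifted clear of its stand (height (world z) of stylus_tip above 0.058 m), for 0.1 s.
At the end, for the whole second after the job is handed in: Each well holds a battery, upright within 7 degrees, within 4 mm of the well's centre and 3 mm of its floor, and let go; the gripped stylus, within 8 degrees of upright and at rest, has its tip on the button and holds it at least 2 mm down with 1 to 15 N; neither fingers nor arm touch the chime (all of step 1 and value of joint pair_button above 0.002 m and horizontal distance between stylus_tip and button_rest below 0.0065 m and z of stylus_tip in the frame of button_rest below 0 m and angle between stylus's own z axis and vertical below 0.14 rad and contact force between stylus and chime between 1 and 15 N and contact force between the fingers and stylus above 1 N and contact force between each of the arm, the fingers and chime below 0.2 N and linear speed of stylus below 0.02 m/s); the arm keeps its last pose, push and grip.
It fails at once if a bystander is moved by more than 20 mm (distance of any of hanko_case, pill_organiser, hair_clip from where it was at the start of the episode above 0.02 m).
It fails at once if the stylus is pushed on the chime with more than 30 N (contact force between stylus and chime above 30 N).
It also fails if it takes over 72 s, if anything falls off the work surface, if the arm or the gripper's body presses on something with over 40 N, if the wrist force passes 120 N, or if a joint passes its speed limit or range.

## Working session

There is one attempt and no reset: what is moved stays moved. The work goes in short steps, Python scripts to look and compute and a shell command to move; the robot and the scene stay as the last step left them, time stands still between calls to the robot, and variables do not carry over. Pictures are saved under pics/ and viewed, at most 10 in all, crops included, and the job is handed in when it is done.

```bash
ls; mkdir -p pics
cat > h.py <<'E'
import numpy as np, cv2
from scipy.spatial.transform import Rotation as R
from workcell import bot
def ray(c, px, obs=None):
    K=np.array(c["camera_matrix"])
    d=np.linalg.inv(K)@[px[0],px[1],1]
    if "extrinsics" in c:
        T=np.linalg.inv(np.array(c["extrinsics"]))
    else:
        W=np.eye(4); W[:3,:3]=R.from_quat(obs["tool_rot"]).as_matrix(); W[:3,3]=obs["eef_pos"]
        T=W@np.array(c["T_tool_cam"])
    return T[:3,3], T[:3,:3]@d
def at_z(c,px,z,obs=None):
    o,d=ray(c,px,obs); return o+d*(z-o[2])/d[2]
def save(c,n): cv2.imwrite(f"pics/{n}.png",cv2.cvtColor(np.ascontiguousarray(c["pixels"]),cv2.COLOR_RGB2BGR))
def find(cam,c,thing,z,obs=None,f="place_of",k=3):
    out=[]
    for r in getattr(bot,f)(cam,thing)[:k]:
        px=np.array(r["centre"])*[640,480]
        p=at_z(c,px,z,obs); print(thing,f,round(r["score"],2),px.round(1),p.round(4)); out.append(p)
    return out
E
python3 - <<'E'
from h import *
o=bot.get_obs(); print(o["clock"],o["eef_pos"],o["tool_rot"],o["grip_width"])
c=bot.camera("top"); save(c,"top")
for t,z in [("well_0",.005),("well_1",.005),("well_2",.005),("button_rest",.02),("chime",0),("tray",0),("stand",0),("hair_clip",0),("hanko_case",0),("pill_organiser",0),("stylus",.01)]: find("top",c,t,z)
find("top",c,"cell_0",.005,k=5)
find("top",c,"cell_0",.02,f="look_for",k=5)
find("top",c,"stylus",.09,f="look_for")
print(bot.get_obs()["clock"])
E
```

```text
pics
0.0 [ 0.20079461 -0.45721921  0.23040637] [ 9.78674501e-01  2.05414501e-01 -2.12302470e-04 -1.02898240e-03] 0.085293648947966
well_0 place_of 0.95 [298.1 246. ] [0.5903 0.0542 0.005 ]
well_0 place_of 0.87 [314.2 245.7] [0.5907 0.0211 0.005 ]
well_0 place_of 0.57 [333.  242.6] [ 0.5968 -0.0177  0.005 ]
well_1 place_of 0.95 [298.1 246. ] [0.5903 0.0542 0.005 ]
well_1 place_of 0.87 [314.2 245.7] [0.5907 0.0211 0.005 ]
well_1 place_of 0.57 [333.  242.6] [ 0.5968 -0.0177  0.005 ]
well_2 place_of 0.95 [298.1 246. ] [0.5903 0.0542 0.005 ]
well_2 place_of 0.87 [314.2 245.7] [0.5907 0.0211 0.005 ]
well_2 place_of 0.57 [333.  242.6] [ 0.5968 -0.0177  0.005 ]
button_rest place_of 0.71 [272.9 150.5] [0.7894 0.1057 0.02  ]
button_rest place_of 0.59 [317.1 266.7] [0.5458 0.0149 0.02  ]
chime place_of 0.86 [315.7 254. ] [0.574  0.0181 0.    ]
tray place_of 0.8 [458.8 307.5] [ 0.4623 -0.2719  0.    ]
stand place_of 0.74 [205.7 307.8] [0.4655 0.2432 0.    ]
hair_clip place_of 0.77 [344.5 323.2] [ 0.4324 -0.0396  0.    ]
hanko_case place_of 0.58 [394.3 149.8] [ 0.7939 -0.1489  0.    ]
pill_organiser place_of 0.93 [269.9 147.8] [0.8011 0.114  0.    ]
stylus place_of 0.21 [444.4 288.5] [ 0.5005 -0.2423  0.01  ]
cell_0 place_of 0.5 [443.7 290.7] [ 0.4963 -0.2416  0.005 ]
cell_0 place_of 0.46 [476.5 325.1] [ 0.4267 -0.305   0.005 ]
cell_0 place_of 0.37 [314.4 244.8] [0.5925 0.0207 0.005 ]
cell_0 look_for 0.7 [313.4 252.6] [0.5747 0.0223 0.02  ]
cell_0 look_for 0.65 [443.1 290.5] [ 0.4958 -0.2377  0.02  ]
cell_0 look_for 0.51 [313.2 243. ] [0.5943 0.0226 0.02  ]
cell_0 look_for 0.4 [475.5 322.7] [ 0.4314 -0.2999  0.02  ]
0.75
```

View pics/top.png

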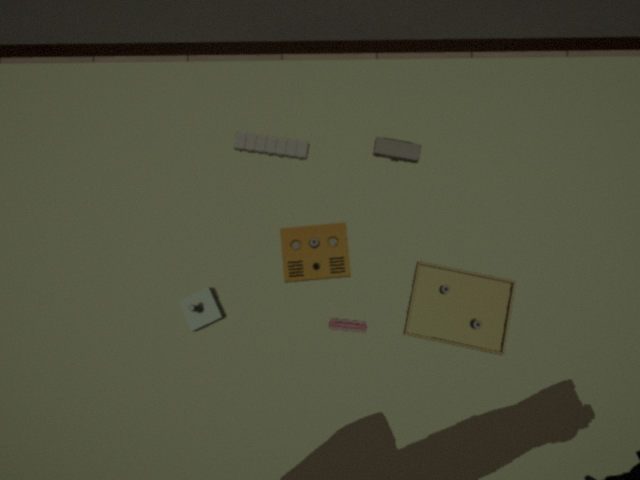

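The top view shows the chime centred near (315,253), with a fitted battery in the middle well (314,243) and empty wells at (296,245) and (333,241). The button is at (316,266), the spare batteries are in the tray at (444,289) and (476,324), and the stand is at (203,309). I'll move over the tray next and turn the fingers so they close along the chime's x.

```bash
python3 -m creep '[0.26,0.185,0,1.25,0.085,0.26,0.185,0,1.25,0.085,0.26,0.185,0,1.25,0.085,0.26,0.185,0,1.25,0.085,0.26,0.185,0,1.25,0.085,0.26,0.185,0,1.25,0.085,0.26,0.185,0,1.25,0.085,0.26,0.185,0,1.25,0.085,0.26,0.185,0,1.25,0.085,0.26,0.185,0,1.25,0.085]'
python3 -m creep '[0,0,0,0.0,0.04,0,0,0,0.0,0.04,0,0,0,0,0.04]'
python3 - <<'E'
from h import *
o=bot.get_obs(); print(o["clock"],o["eef_pos"],R.from_quat(o["tool_rot"]).as_matrix().round(3).tolist(),np.array(o["joint_vel"]).round(3))
c=bot.camera("wrist"); save(c,"w1"); print(np.array(c["T_tool_cam"]).round(3).tolist(),c["camera_matrix"])
find("wrist",c,"cell_0",.005,o); find("wrist",c,"cell_0",.022,o,f="look_for")
E
```

```text
clock: 1.58
eef_pos: [0.4627, -0.2712, 0.231]
tool_rot: [0.67, 0.743, -0.0, -0.0]
ft_force: [0.2, 0.7, 0.3]
grip_width: 0.085
grasp_force: 0.0
clock: 1.83
eef_pos: [0.4608, -0.273, 0.2313]
tool_rot: [0.675, 0.738, -0.0, 0.0]
ft_force: [0.3, -1.0, 0.3]
grip_width: 0.0512
grasp_force: 0.0
1.8333 [ 0.46084024 -0.27301375  0.23133156] [[-0.09, 0.996, 0.0], [0.996, 0.09, -0.0], [-0.0, 0.0, -1.0]] [-0.006 -0.005 -0.002 -0.002  0.002 -0.011]
[[0.0, -0.949, -0.317, 0.08], [1.0, -0.0, 0.002, -0.0], [-0.002, -0.317, 0.949, -0.143], [0.0, 0.0, 0.0, 1.0]] [[392.70400818   0.         323.22224093]
 [  0.         392.70400818 239.47454078]
 [  0.           0.           1.        ]]
cell_0 place_of 0.64 [285.1 220.4] [ 0.4265 -0.2998  0.005 ]
cell_0 place_of 0.6 [364.1 166.6] [ 0.4969 -0.2411  0.005 ]
cell_0 look_for 0.78 [369.7 171.5] [ 0.5005 -0.2428  0.022 ]
cell_0 look_for 0.61 [285.8 227.9] [ 0.4288 -0.3021  0.022 ]
```

View pics/w1.png

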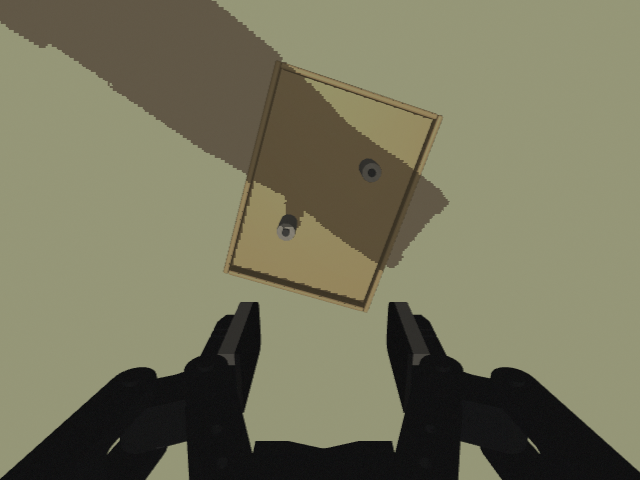

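The wrist view shows the spares at about (370,171) and (287,230), which matches the top-camera positions to within a few mm. I'll hover lower over the far one and check again.

```bash
python3 -m creep '[0.036,0.031,-0.03,0,0.04,0.036,0.031,-0.07,0,0.04,0.036,0.031,-0.11,0,0.04,0.036,0.031,-0.13,0,0.04,0.036,0.031,-0.13,0,0.04,0.036,0.031,-0.13,0,0.04]'
python3 - <<'E'
from h import *
o=bot.get_obs(); print(o["clock"],o["eef_pos"])
c=bot.camera("wrist"); save(c,"w2")
find("wrist",c,"cell_0",.005,o); find("wrist",c,"cell_0",.022,o,f="look_for")
E
```

```text
clock: 2.48
eef_pos: [0.4958, -0.2415, 0.1003]
tool_rot: [0.674, 0.739, -0.001, -0.002]
ft_force: [1.2, 0.3, 0.7]
grip_width: 0.0406
grasp_force: 0.0
2.4833 [ 0.49579094 -0.24147854  0.1003069 ]
cell_0 place_of 0.82 [329.5 243.3] [ 0.5   -0.243  0.005]
cell_0 place_of 0.71 [219.5 313.6] [ 0.4301 -0.3005  0.005 ]
cell_0 look_for 0.63 [212.4 326.3] [ 0.4299 -0.3003  0.022 ]
cell_0 look_for 0.59 [325.4 252.1] [ 0.4973 -0.243   0.022 ]
```

View pics/w2.png

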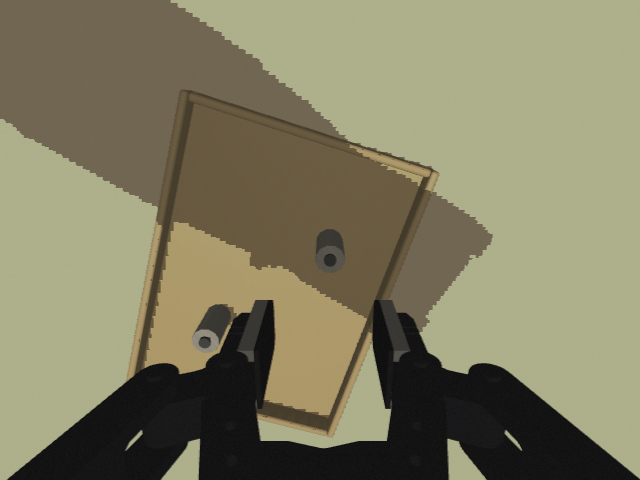

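The picture shows the cell's nub at (330,258), about 2–3 mm to the +x side of the finger midline at column 323. I'll go down and grip.

```bash
python3 -m creep '[0.002,-0.001,-0.03,0,0.04,0.002,-0.001,-0.06,0,0.04,0.002,-0.001,-0.077,0,0.04,0.002,-0.001,-0.077,0,0.04,0.002,-0.001,-0.077,0,0.005,0.002,-0.001,-0.077,0,0.005,0.002,-0.001,-0.077,0,0.005,0.002,-0.001,-0.077,0,0.005,0.002,-0.001,-0.077,0,0.005,0.002,-0.001,-0.077,0,0.005]'
```

```text
clock: 3.47
eef_pos: [0.501, -0.2438, 0.0268]
tool_rot: [0.673, 0.739, 0.001, 0.003]
ft_force: [-0.5, -0.3, 6.6]
grip_width: 0.0142
grasp_force: 58.8
```

```bash
python3 -m creep '[0,0,0.03,0,0.005,0,0,0.07,0,0.005,0,0,0.1,0,0.005,0,0,0.1,0,0.005,0,0,0.1,0,0.005]'
python3 - <<'E'
from h import *
o=bot.get_obs(); print(o["clock"],o["eef_pos"])
c=bot.camera("wrist"); save(c,"w3")
find("wrist",c,"cell_0",.105,o); find("wrist",c,"cell_0",.022,o,f="look_for")
E
```

```text
clock: 3.88
eef_pos: [0.501, -0.2437, 0.1274]
tool_rot: [0.673, 0.739, 0.001, 0.003]
ft_force: [-0.0, 0.3, -0.9]
grip_width: 0.0141
grasp_force: 58.5
3.8833 [ 0.50097898 -0.24368591  0.12743925]
cell_0 place_of 0.83 [216.  288.7] [ 0.4518 -0.2475  0.105 ]
cell_0 place_of 0.83 [320.1 285.1] [ 0.4997 -0.2413  0.105 ]
cell_0 look_for 0.72 [323.  306.5] [ 0.5068 -0.2967  0.022 ]
cell_0 look_for 0.62 [213.6 303.3] [ 0.4297 -0.3011  0.022 ]
```

View pics/w3.png

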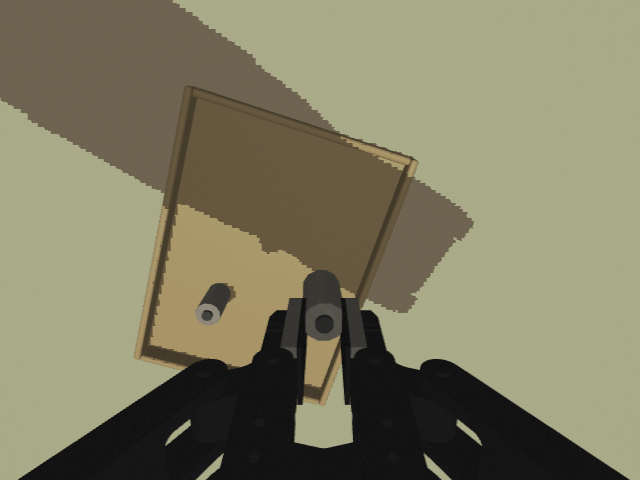

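The cell is held, with its nub at (324,323) between the pads and its lower end at about (320,285). Now I'll move to the chime and measure the wells and the in-hand offset.

```bash
python3 -m creep '[0.09,0.204,0.04,0,0.005,0.09,0.204,0.04,0,0.005,0.09,0.204,0.04,0,0.005,0.09,0.204,0.04,0,0.005,0.09,0.204,0.04,0,0.005,0.09,0.204,0.04,0,0.005,0.09,0.204,0.04,0,0.005,0.09,0.204,0.04,0,0.005,0.09,0.204,0.04,0,0.005]'
python3 - <<'E'
from h import *
o=bot.get_obs(); print(o["clock"],o["eef_pos"],o["tool_rot"])
c=bot.camera("wrist"); save(c,"w4")
for t,z in [("well_0",.005),("button_rest",.02),("chime",0)]: find("wrist",c,t,z,o,k=4)
z=o["eef_pos"][2]
for n in ["cell_0"]:
  find("wrist",c,n,z-.0218,o,k=4)
  find("wrist",c,n,.005,o,k=4)
print("nub",at_z(c,(324,323),z+.0147,o)-o["eef_pos"])
E
```

```text
clock: 4.78
eef_pos: [0.5877, -0.0392, 0.1625]
tool_rot: [0.674, 0.739, -0.001, -0.001]
ft_force: [0.1, 0.4, 0.2]
grip_width: 0.014
grasp_force: 58.5
4.7833 [ 0.58773174 -0.03923614  0.1625217 ] [ 0.67355154  0.7391379  -0.00135422 -0.00128658]
well_0 place_of 0.83 [338.9 190.9] [ 0.5979 -0.0187  0.005 ]
well_0 place_of 0.77 [341.6  84.9] [0.5918 0.0576 0.005 ]
well_0 place_of 0.73 [342.1 141.4] [0.5963 0.0186 0.005 ]
button_rest place_of 0.83 [279.2 140.8] [0.5512 0.016  0.02  ]
chime place_of 0.6 [320.1 134.6] [0.5796 0.0217 0.    ]
chime place_of 0.38 [340.3 189.2] [ 0.5991 -0.0183  0.    ]
cell_0 place_of 0.9 [340.7 139. ] [0.5886 0.0294 0.1407]
cell_0 place_of 0.88 [322.2 285.4] [ 0.5872 -0.0366  0.1407]
cell_0 place_of 0.9 [340.7 139. ] [0.5951 0.0202 0.005 ]
cell_0 place_of 0.88 [322.2 285.4] [ 0.5924 -0.1     0.005 ]
nub [9.79510041e-05 4.54534887e-03 1.47000000e-02]
```

View pics/w4.png

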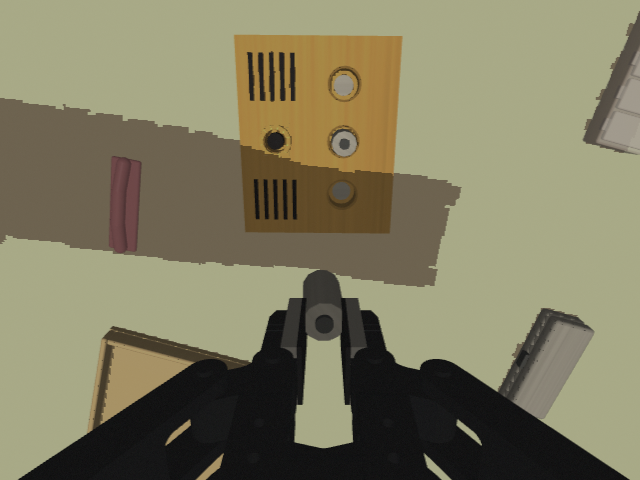

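The picture shows the empty wells at (344,84) and (341,191), the fitted cell at (344,143), and the button at (277,141). The chime top's corners are at about (235,36), (402,37), (389,233) and (245,233). I'll refine with the corners.

```bash
cat > est.py <<'E'
from h import *
# orange mask -> quad corners of chime top in the w4 picture
im=cv2.imread("pics/w4.png"); hsv=cv2.cvtColor(im,cv2.COLOR_BGR2HSV)
m=cv2.inRange(hsv,(8,120,40),(25,255,255)); m[260:]=0
m=cv2.morphologyEx(m,cv2.MORPH_CLOSE,np.ones((25,25)))
cs,_=cv2.findContours(m,cv2.RETR_EXTERNAL,cv2.CHAIN_APPROX_NONE); k=max(cs,key=cv2.contourArea)
q=cv2.approxPolyDP(cv2.convexHull(k),12,True)[:,0]; print(q.tolist())
o=dict(eef_pos=[0.58773174,-0.03923614,0.1625217],tool_rot=[0.67355154,0.7391379,-0.00135422,-0.00128658])
c=bot.camera("wrist")
P=np.array([at_z(c,p,.02,o) for p in q]); print(P.round(4))
print("centre",P.mean(0), [np.linalg.norm(P[i]-P[i-1]).round(4) for i in range(4)])
for px in [(341,191),(344,84)]: print("rim",at_z(c,px,.02,o))
E
python3 est.py
```

```text
[[234, 35], [401, 36], [388, 232], [246, 231]]
[[ 0.5179  0.0804  0.02  ]
 [ 0.6266  0.09    0.02  ]
 [ 0.6376 -0.0438  0.02  ]
 [ 0.5298 -0.0532  0.02  ]]
centre [0.57800144 0.01835615 0.02      ] [np.float64(0.1341), np.float64(0.1092), np.float64(0.1342), np.float64(0.1082)]
rim [ 0.59859656 -0.01571591  0.02      ]
rim [0.59274914 0.05745989 0.02      ]
```

```bash
python3 -m creep '[0.011,0.018,-0.03,0,0.005,0.011,0.018,-0.06,0,0.005,0.011,0.018,-0.09,0,0.005,0.011,0.018,-0.108,0,0.005,0.011,0.018,-0.108,0,0.005,0.011,0.018,-0.108,0,0.005]'
python3 - <<'E'
from h import *
o=bot.get_obs(); print(o["clock"],o["eef_pos"],o["tool_rot"])
c=bot.camera("wrist"); save(c,"w5")
p=c["pixels"][180:380,220:440]; cv2.imwrite("pics/w5c.png",cv2.resize(p[:,:,::-1],None,fx=3,fy=3,interpolation=cv2.INTER_CUBIC))
for t,z in [("well_0",.005),("button_rest",.02)]: find("wrist",c,t,z,o,k=4)
find("wrist",c,"cell_0",o["eef_pos"][2]-.0218,o,k=4)
E
```

```text
clock: 5.63
eef_pos: [0.5991, -0.0211, 0.0555]
tool_rot: [0.674, 0.739, -0.001, -0.001]
ft_force: [1.4, -1.0, -0.3]
grip_width: 0.0137
grasp_force: 58.6
5.6333 [ 0.59911996 -0.02109483  0.05552767] [ 0.67365627  0.73904367 -0.00084941 -0.00098424]
well_0 place_of 0.79 [325.3 191.3] [0.5965 0.0197 0.005 ]
well_0 place_of 0.75 [326.2 110.9] [0.5933 0.0577 0.005 ]
well_0 place_of 0.72 [321.7 261.5] [ 0.5982 -0.018   0.005 ]
button_rest place_of 0.64 [222.  195.2] [0.5488 0.0164 0.02  ]
button_rest place_of 0.29 [322.4 264.2] [ 0.5982 -0.0135  0.02  ]
cell_0 place_of 0.9 [323.5 191.9] [0.5951 0.0251 0.0337]
cell_0 place_of 0.78 [320.9 285.9] [ 0.598  -0.0187  0.0337]
cell_0 place_of 0.39 [218.6 196.2] [0.5507 0.0191 0.0337]
```

View pics/w5c.png

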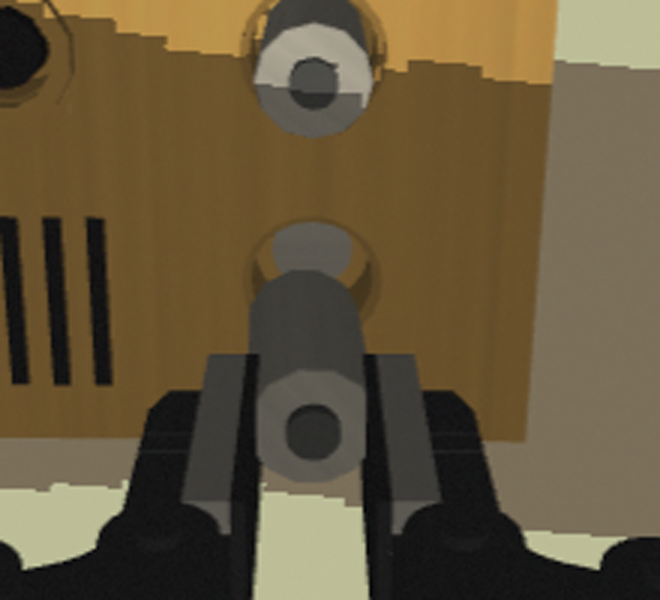

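The crop shows the cell's lower end roughly 2 px left of the well's rim centre, so it needs about +1 mm in x. In y it is nearly right. I'll nudge it and go down gently.

```bash
python3 -m creep '[0.001,0.0005,-0.004,0,0.005,0.001,0.0005,-0.009,0,0.005,0.001,0.0005,-0.014,0,0.005,0.001,0.0005,-0.019,0,0.005,0.001,0.0005,-0.019,0,0.005,0.001,0.0005,-0.019,0,0.005]'
```

```text
clock: 6.33
eef_pos: [0.6004, -0.0203, 0.0365]
tool_rot: [0.673, 0.739, -0.001, -0.001]
ft_force: [0.5, -0.7, 0.2]
grip_width: 0.0138
grasp_force: 58.6
```

```bash
python3 -m creep '[0,0,-0.003,0,0.005,0,0,-0.006,0,0.005,0,0,-0.009,0,0.005,0,0,-0.0095,0,0.005,0,0,-0.0095,0,0.005]'
```

```text
clock: 6.75
eef_pos: [0.6008, -0.0203, 0.0274]
tool_rot: [0.673, 0.739, -0.0, -0.0]
ft_force: [-0.3, -0.4, 0.4]
grip_width: 0.0137
grasp_force: 58.5
```

Next I'll release, rise, and look at the placed cell from a hover.

```bash
python3 -m creep '[0,0,0,0,0.04,0,0,0,0,0.04,0,0,0,0,0.04,0,0,0.03,0,0.04,0,0,0.07,0,0.04,0,0,0.11,0,0.04,0,-0.04,0.14,0,0.04,0,-0.04,0.14,0,0.04,0,-0.04,0.14,0,0.04]'
python3 - <<'E'
from h import *
o=bot.get_obs(); print(o["clock"],o["eef_pos"],o["tool_rot"])
c=bot.camera("wrist"); save(c,"w6")
for t in ["well_0","cell_0"]: find("wrist",c,t,.005,o,k=4)
find("wrist",c,"button_rest",.02,o,k=4)
p=c["pixels"][40:340,170:470]; cv2.imwrite("pics/w6c.png",cv2.resize(p[:,:,::-1],None,fx=2,fy=2,interpolation=cv2.INTER_CUBIC))
E
```

```text
clock: 7.5
eef_pos: [0.6029, -0.0624, 0.1711]
tool_rot: [0.675, 0.738, 0.002, 0.003]
ft_force: [0.0, 1.0, -0.6]
grip_width: 0.0402
grasp_force: 0.0
7.5 [ 0.6029249  -0.06240121  0.17112005] [0.674551   0.73822056 0.00182514 0.00283322]
well_0 place_of 0.87 [322.9 106.2] [0.5969 0.0188 0.005 ]
well_0 place_of 0.64 [318.3  49.3] [0.5901 0.0568 0.005 ]
well_0 place_of 0.62 [320.1 156.4] [ 0.5981 -0.0181  0.005 ]
cell_0 place_of 0.82 [319.  104.5] [0.5939 0.0197 0.005 ]
cell_0 place_of 0.61 [322.2 156.6] [ 0.5997 -0.0181  0.005 ]
```

View pics/w6c.png

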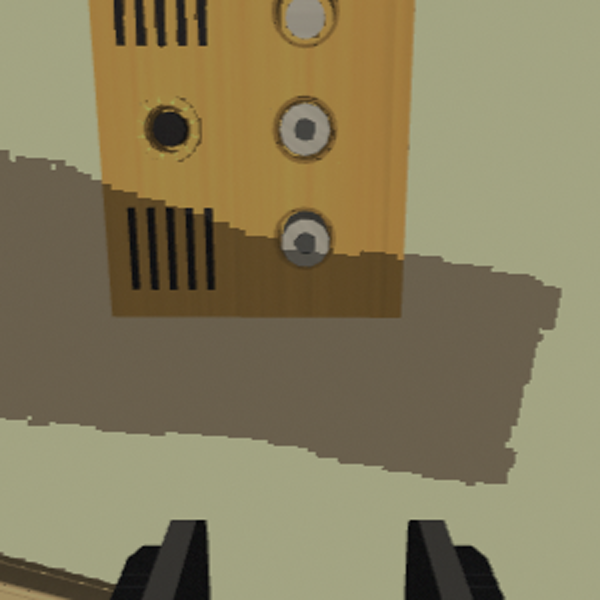

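The crop shows the placed cell seated in the near well at (305,242), at the same height and look as the fitted one at (305,130). The well at (305,18) is still empty. Now the second spare.

```bash
python3 -m creep '[-0.173,-0.238,0,0,0.04,-0.173,-0.238,0,0,0.04,-0.173,-0.238,0,0,0.04,-0.173,-0.238,0,0,0.04,-0.173,-0.238,0,0,0.04,-0.173,-0.238,0,0,0.04,-0.173,-0.238,0,0,0.04,-0.173,-0.238,-0.04,0,0.04,-0.173,-0.238,-0.07,0,0.04,-0.173,-0.238,-0.07,0,0.04]'
python3 -m creep '[0,0,0,0,0.04,0,0,0,0,0.04]'
python3 - <<'E'
from h import *
o=bot.get_obs(); print(o["clock"],o["eef_pos"],o["tool_rot"])
c=bot.camera("wrist"); save(c,"w7")
find("wrist",c,"cell_0",.005,o); find("wrist",c,"cell_0",.022,o,f="look_for")
E
```

```text
clock: 8.53
eef_pos: [0.4226, -0.295, 0.0906]
tool_rot: [0.674, 0.739, -0.001, -0.007]
ft_force: [-1.3, 0.7, -0.8]
grip_width: 0.04
grasp_force: 0.0
clock: 8.7
eef_pos: [0.4287, -0.2977, 0.0982]
tool_rot: [0.673, 0.74, 0.0, -0.0]
ft_force: [-0.0, 0.3, 0.9]
grip_width: 0.0401
grasp_force: 0.0
8.7 [ 0.42870686 -0.29765986  0.09817385] [ 6.72910177e-01  7.39724160e-01  3.55656142e-05 -2.46229977e-04]
cell_0 place_of 0.88 [323.8 244. ] [ 0.4296 -0.2994  0.005 ]
cell_0 look_for 0.93 [323.4 256.2] [ 0.4295 -0.3012  0.022 ]
```

```bash
python3 -m creep '[0.001,-0.001,-0.03,0,0.04,0.001,-0.001,-0.06,0,0.04,0.001,-0.001,-0.074,0,0.04,0.001,-0.001,-0.074,0,0.04,0.001,-0.001,-0.074,0,0.005,0.001,-0.001,-0.074,0,0.005,0.001,-0.001,-0.074,0,0.005,0.001,-0.001,-0.074,0,0.005,0.001,-0.001,-0.074,0,0.005,0.001,-0.001,-0.074,0,0.005]'
python3 -m creep '[0,0,0.03,0,0.005,0,0,0.07,0,0.005,0,0,0.11,0,0.005,0,0,0.135,0,0.005,0,0,0.135,0,0.005]'
python3 -m creep '[0.165,0.29,0,0,0.005,0.165,0.29,0,0,0.005,0.165,0.29,0,0,0.005,0.165,0.29,0,0,0.005,0.165,0.29,0,0,0.005,0.165,0.29,0,0,0.005,0.165,0.29,0,0,0.005,0.165,0.29,0,0,0.005,0.165,0.29,0,0,0.005,0.165,0.29,0,0,0.005]'
python3 -m creep '[0,0,0,0,0.005,0,0,0,0,0.005]'
python3 - <<'E'
from h import *
o=bot.get_obs(); print(o["clock"],o["eef_pos"],o["tool_rot"])
c=bot.camera("wrist"); save(c,"w8")
for t,z in [("well_0",.005),("button_rest",.02),("cell_0",.005)]: find("wrist",c,t,z,o,k=4)
find("wrist",c,"cell_0",o["eef_pos"][2]-.0218,o,k=4)
E
```

```text
clock: 9.68
eef_pos: [0.4306, -0.3002, 0.0256]
tool_rot: [0.673, 0.739, 0.0, 0.002]
ft_force: [0.6, 0.4, 7.0]
grip_width: 0.0143
grasp_force: 58.9
clock: 10.1
eef_pos: [0.4323, -0.3017, 0.1657]
tool_rot: [0.673, 0.739, 0.001, 0.006]
ft_force: [0.2, -0.3, 1.2]
grip_width: 0.0141
grasp_force: 58.5
clock: 10.93
eef_pos: [0.5942, -0.0069, 0.1575]
tool_rot: [0.672, 0.741, -0.001, -0.001]
ft_force: [-0.2, -1.7, -0.1]
grip_width: 0.0139
grasp_force: 58.6
clock: 11.1
eef_pos: [0.5931, -0.0104, 0.1583]
tool_rot: [0.674, 0.739, -0.001, -0.0]
ft_force: [0.2, -0.4, -1.0]
grip_width: 0.0142
grasp_force: 58.6
11.1 [ 0.59309631 -0.0104186   0.15829021] [ 6.73991625e-01  7.38738552e-01 -6.61759716e-04 -4.50684061e-04]
well_0 place_of 0.91 [328.1 182.6] [0.5946 0.0165 0.005 ]
well_0 place_of 0.7 [328.3 228. ] [ 0.5982 -0.0193  0.005 ]
well_0 place_of 0.56 [330.5 125.9] [0.5923 0.0578 0.005 ]
button_rest place_of 0.86 [264.5 181.2] [0.5484 0.016  0.02  ]
cell_0 place_of 0.95 [325.8 225.8] [ 0.596  -0.0177  0.005 ]
cell_0 place_of 0.9 [318.2 291.2] [ 0.5951 -0.0748  0.005 ]
cell_0 place_of 0.65 [331.4 180.7] [0.5969 0.0181 0.005 ]
cell_0 place_of 0.95 [325.8 225.8] [0.5916 0.0209 0.1365]
cell_0 place_of 0.9 [318.2 291.2] [ 0.591  -0.0109  0.1365]
cell_0 place_of 0.65 [331.4 180.7] [0.592  0.0409 0.1365]
```

```bash
python3 -m creep '[0.0015,0.0685,0,0,0.005,0.0015,0.0685,0,0,0.005,0.0015,0.0685,-0.03,0,0.005,0.0015,0.0685,-0.06,0,0.005,0.0015,0.0685,-0.09,0,0.005,0.0015,0.0685,-0.104,0,0.005,0.0015,0.0685,-0.104,0,0.005,0.0015,0.0685,-0.104,0,0.005]'
python3 - <<'E'
from h import *
o=bot.get_obs(); print(o["clock"],o["eef_pos"],o["tool_rot"])
c=bot.camera("wrist"); save(c,"w9")
p=c["pixels"][180:380,220:440]; cv2.imwrite("pics/w9c.png",cv2.resize(p[:,:,::-1],None,fx=3,fy=3,interpolation=cv2.INTER_CUBIC))
find("wrist",c,"well_0",.005,o,k=4)
find("wrist",c,"cell_0",o["eef_pos"][2]-.0206,o,k=4)
E
```

```text
clock: 12.02
eef_pos: [0.5949, 0.0586, 0.0543]
tool_rot: [0.674, 0.739, -0.001, -0.001]
ft_force: [0.9, -0.2, 0.5]
grip_width: 0.0141
grasp_force: 58.6
12.0167 [0.59489085 0.05862441 0.05425822] [ 6.73772328e-01  7.38938358e-01 -7.24785028e-04 -6.53523567e-04]
well_0 place_of 0.7 [315.  389.2] [ 0.5974 -0.0191  0.005 ]
well_0 place_of 0.69 [319.  272.7] [0.5931 0.0557 0.005 ]
cell_0 place_of 0.84 [318.5 291.4] [0.5929 0.0587 0.0337]
cell_0 place_of 0.73 [317.9 388.9] [0.5974 0.0047 0.0337]
```

View pics/w9c.png

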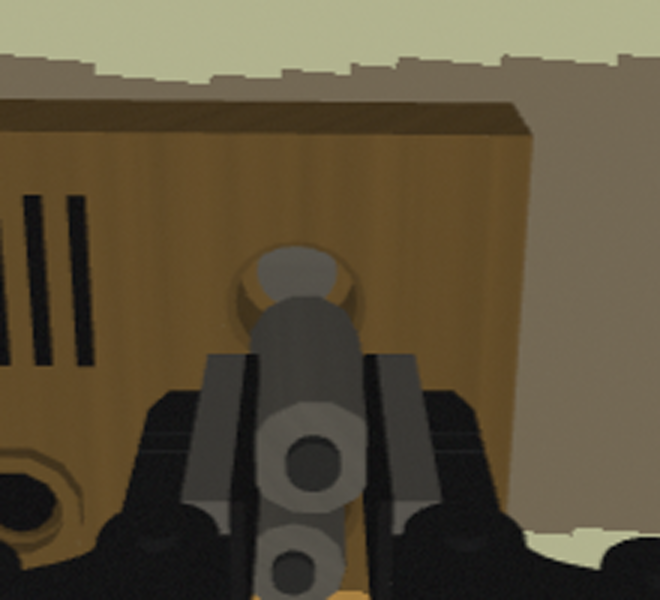

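The crop shows the cell's lower end centred at column 306 and the rim at 297, so it needs about −1.3 mm in x. In y the relation is the same as for the first cell, so about +0.5 mm.

```bash
python3 -m creep '[-0.0013,0.0003,-0.004,0,0.005,-0.0013,0.0003,-0.009,0,0.005,-0.0013,0.0003,-0.014,0,0.005,-0.0013,0.0003,-0.018,0,0.005,-0.0013,0.0003,-0.018,0,0.005,-0.0013,0.0003,-0.018,0,0.005]'
```

```text
clock: 12.67
eef_pos: [0.5938, 0.0595, 0.0362]
tool_rot: [0.673, 0.739, -0.0, -0.0]
ft_force: [0.3, 0.4, -0.7]
grip_width: 0.0139
grasp_force: 58.6
```

```bash
python3 -m creep '[0,0,-0.003,0,0.005,0,0,-0.006,0,0.005,0,0,-0.009,0,0.005,0,0,-0.0095,0,0.005,0,0,-0.0095,0,0.005]'
```

```text
clock: 13.08
eef_pos: [0.5941, 0.0595, 0.0269]
tool_rot: [0.673, 0.739, -0.0, -0.0]
ft_force: [0.3, -0.1, -0.4]
grip_width: 0.014
grasp_force: 58.6
```

```bash
python3 -m creep '[0,0,0,0,0.04,0,0,0,0,0.04,0,0,0,0,0.04,0,0,0.03,0,0.04,0,0,0.07,0,0.04,0,0,0.11,0,0.04,-0.01,-0.04,0.15,0,0.04,-0.01,-0.08,0.17,0,0.04,-0.01,-0.08,0.17,0,0.04,-0.01,-0.08,0.17,0,0.04]'
python3 - <<'E'
from h import *
o=bot.get_obs(); print(o["clock"],o["eef_pos"],o["tool_rot"])
c=bot.camera("wrist"); save(c,"w10")
for t,z in [("well_0",.005),("cell_0",.005),("button_rest",.02),("stand",0)]: find("wrist",c,t,z,o,k=4)
ct=bot.camera("top"); find("top",ct,"stand",0); find("top",ct,"stylus",.01); find("top",ct,"stylus",.09,f="look_for")
a=c["pixels"][100:300,200:440]; b=ct["pixels"][270:350,160:256]
cv2.imwrite("pics/w10c.png",np.hstack([cv2.resize(a,(400,333)),cv2.resize(b,(400,333))])[:,:,::-1])
E
```

```text
clock: 13.92
eef_pos: [0.586, -0.0239, 0.2015]
tool_rot: [0.675, 0.738, 0.002, 0.003]
ft_force: [0.2, 0.5, -0.3]
grip_width: 0.0398
grasp_force: 0.0
13.9167 [ 0.58603555 -0.02385319  0.20151879] [0.67506735 0.73774616 0.00199965 0.00326728]
well_0 place_of 0.78 [336.4 155.4] [0.5955 0.0189 0.005 ]
well_0 place_of 0.58 [335.6 196.8] [ 0.5984 -0.0169  0.005 ]
well_0 place_of 0.56 [336.7 107.2] [0.5919 0.0576 0.005 ]
cell_0 place_of 0.88 [337.3 105.1] [0.5922 0.0593 0.005 ]
cell_0 place_of 0.77 [336.6 154.4] [0.5955 0.0197 0.005 ]
cell_0 place_of 0.59 [336.4 200.3] [ 0.5993 -0.0199  0.005 ]
button_rest place_of 0.89 [279.  155.2] [0.5482 0.0166 0.02  ]
stand place_of 0.66 [601.8  62. ] [0.8021 0.1111 0.    ]
stand place_of 0.93 [201.6 311.6] [0.4578 0.2514 0.    ]
stylus place_of 0.65 [204.3 308.1] [0.4645 0.244  0.01  ]
```

View pics/w10c.png

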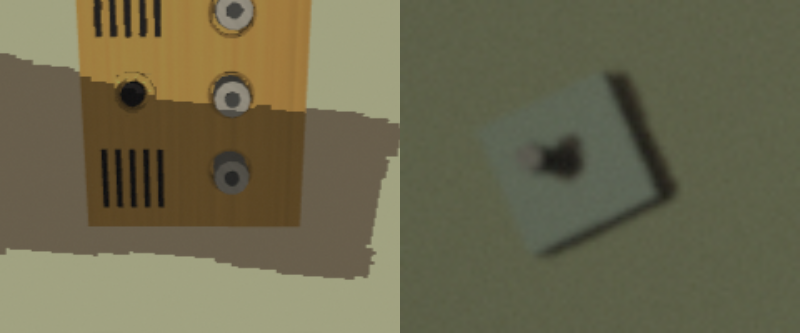

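The left panel shows all three wells holding batteries alike at (233,12), (232,97) and (231,175). The right panel shows the stand, with the stylus top near (530,157). Now to the stylus.

```bash
python3 -m creep '[-0.126,0.215,0.02,0,0.05,-0.126,0.215,0.02,0,0.05,-0.126,0.215,0.02,0,0.05,-0.126,0.215,0.02,0,0.05,-0.126,0.215,0.02,0,0.05,-0.126,0.215,0.02,0,0.05,-0.126,0.215,0.02,0,0.05,-0.126,0.215,0.02,0,0.05,-0.126,0.215,0.02,0,0.05,-0.126,0.215,0.02,0,0.05]'
python3 - <<'E'
from h import *
o=bot.get_obs(); print(o["clock"],o["eef_pos"],o["tool_rot"])
c=bot.camera("wrist"); save(c,"w11")
for t,z in [("stand",0),("stylus",.01)]: find("wrist",c,t,z,o,k=4)
find("wrist",c,"stylus",.09,o,f="look_for")
E
```

```text
clock: 15.2
eef_pos: [0.4587, 0.1937, 0.217]
tool_rot: [0.674, 0.739, -0.0, 0.0]
ft_force: [0.2, -0.2, -0.2]
grip_width: 0.0498
grasp_force: 0.0
15.2 [0.45867029 0.19373571 0.21698205] [ 6.73901189e-01  7.38821424e-01 -2.94180074e-04  6.78129464e-05]
stand place_of 0.64 [333.6 145.4] [0.4639 0.243  0.    ]
stylus place_of 0.97 [330.9 143.3] [0.4611 0.2454 0.01  ]
stylus look_for 0.84 [335.  160.9] [0.4627 0.2405 0.09  ]
```

View pics/w11.png

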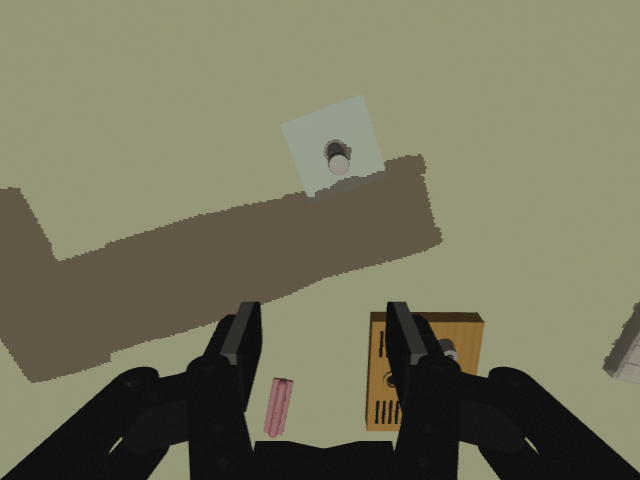

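This last view shows the stylus top at (339,165), the bore mouth at about (336,150), and the stand below. I'll convert those to positions.

Run:
```python
from h import *
o=bot.get_obs()
c=bot.camera("wrist")
print("top",at_z(c,(339,165),.130,o)); print("bore",at_z(c,(336,150),.052,o))
```

```text
top [0.46383314 0.24286412 0.13      ]
bore [0.46450266 0.2437718  0.052     ]
```

```bash
python3 -m creep '[0.0055,0.03,0,0,0.05,0.0055,0.050,-0.01,0,0.05,0.0055,0.05,-0.02,0,0.05,0.0055,0.05,-0.05,0,0.05,0.0055,0.05,-0.08,0,0.05,0.0055,0.05,-0.11,0,0.05,0.0055,0.05,-0.14,0,0.05,0.0055,0.05,-0.145,0,0.05,0.0055,0.05,-0.145,0,0.05,0.0055,0.05,-0.145,0,0.05]'
python3 - <<'E'
from h import *
o=bot.get_obs(); print(o["clock"],o["eef_pos"],o["tool_rot"])
c=bot.camera("wrist"); save(c,"w12")
find("wrist",c,"stylus",.01,o)
find("wrist",c,"stylus",.11,o,f="look_for")
im=c["pixels"][300:400,260:390].astype(int).sum(2)
for r in (0,20,40,60,80): print(300+r,''.join('#' if v<150 else '+' if v<300 else '.' for v in im[r]))
E
```

```text
clock: 16.28
eef_pos: [0.4643, 0.2442, 0.0731]
tool_rot: [0.674, 0.739, 0.0, 0.0]
ft_force: [-0.1, 0.1, 1.3]
grip_width: 0.0501
grasp_force: 0.0
16.2833 [0.46433046 0.24421382 0.0730534 ] [6.73771125e-01 7.38940082e-01 1.31554920e-04 9.38077386e-05]
stylus look_for 0.83 [317.4 366.2] [0.4624 0.246  0.11  ]
300 ++++++++++++++++++++++++++++++++++++++++++++++++++++++++++++++++++++++++++++++++++++++++++++++++++++++++++++++++++++++++++++++++++
320 #+++++++++++++++++++++++++++++++++++++++++++++++++++++++++++++++++++++++++++++++++++++++++++++++++++++++++++++++++++++++++++++####
340 ##+++++++++++++++++++++++++++++++++++++++++++++++++++++++++++++++++++++++++++++++++++++++++++++++++++++++++++++++++++++++++++#####
360 ++++++++++++++++++++++++++++++++++++++++++++++++++++++++++++++++++++++++++++++++++++++..........................................+#
380 ++++++++++++++++++++++++++++++++++++++++++++++++++##################++++++++++....................................................
```

```bash
python3 -m creep '[0,0,0,0,0,0,0,0,0,0,0,0,0,0,0,0,0,0,0,0,0,0,0,0,0,0,0,0,0,0,0,0,0,0,0]'
python3 -m creep '[0,0,0.03,0,0,0,0,0.06,0,0,0,0,0.09,0,0,0,0,0.09,0,0,0,0,0.09,0,0]'
python3 - <<'E'
from h import *
o=bot.get_obs(); print(o["clock"],o["eef_pos"],o["tool_rot"])
c=bot.camera("wrist"); save(c,"w13")
find("wrist",c,"stylus",o["eef_pos"][2]-.062,o)
find("wrist",c,"stylus",o["eef_pos"][2],o,f="look_for")
E
```

```text
clock: 17.02
eef_pos: [0.4641, 0.2447, 0.0731]
tool_rot: [0.673, 0.739, 0.001, 0.0]
ft_force: [-1.1, -0.4, 6.4]
grip_width: 0.0099
grasp_force: 58.5
clock: 17.43
eef_pos: [0.465, 0.2452, 0.164]
tool_rot: [0.673, 0.739, 0.002, 0.001]
ft_force: [-0.5, -0.1, -1.1]
grip_width: 0.0092
grasp_force: 59.6
17.4333 [0.46501055 0.24519502 0.16404555] [0.67345057 0.73922904 0.00204817 0.00074338]
stylus place_of 0.76 [323.1 259.8] [0.4655 0.2449 0.102 ]
stylus look_for 0.84 [323.4 369.3] [0.4678 0.2185 0.164 ]
```

The stylus is held, with its tip about 63 mm below the TCP and on its axis. Next I'll move over the button at about (0.548, 0.016).

```bash
python3 -m creep '[0.01,-0.03,0,0,0,0.02,-0.06,0,0,0,0.03,-0.09,0,0,0,0.042,-0.12,0,0,0,0.055,-0.15,0,0,0,0.065,-0.18,0,0,0,0.075,-0.21,0,0,0,0.083,-0.2287,0,0,0,0.083,-0.2287,0,0,0,0.083,-0.2287,0,0,0]'
python3 -m creep '[0,0,-0.03,0,0,0,0,-0.06,0,0,0,0,-0.06,0,0,0,0,-0.06,0,0]'
python3 - <<'E'
from h import *
o=bot.get_obs(); print(o["clock"],o["eef_pos"],o["tool_rot"],np.array(o["ft_force"]).round(2))
c=bot.camera("wrist"); save(c,"w14")
find("wrist",c,"stylus",o["eef_pos"][2]-.063,o)
find("wrist",c,"button_rest",.02,o); find("wrist",c,"cell_0",.005,o)
E
```

```text
clock: 18.42
eef_pos: [0.5458, 0.0147, 0.1604]
tool_rot: [0.674, 0.738, -0.001, -0.001]
ft_force: [-0.5, 0.3, -0.8]
grip_width: 0.0094
grasp_force: 59.6
clock: 18.75
eef_pos: [0.544, 0.0168, 0.1002]
tool_rot: [0.673, 0.74, -0.002, -0.002]
ft_force: [-0.6, 0.6, 0.0]
grip_width: 0.0096
grasp_force: 59.6
18.75 [0.54402304 0.0168055  0.10024714] [ 0.67287639  0.73974749 -0.0022153  -0.00247087] [-0.61  0.63  0.01]
stylus place_of 0.81 [322.2 258.9] [0.5433 0.0165 0.0372]
button_rest place_of 0.65 [329.7 250.3] [0.5479 0.0158 0.02  ]
button_rest place_of 0.25 [610.6 468. ] [ 0.7721 -0.1347  0.02  ]
cell_0 place_of 0.93 [400.7 296.1] [ 0.5993 -0.0175  0.005 ]
cell_0 place_of 0.88 [405.4 242.3] [0.5963 0.0205 0.005 ]
cell_0 place_of 0.75 [412.3 181.4] [0.5942 0.0597 0.005 ]
```

```bash
python3 -m creep '[0.0045,-0.0005,0,0,0,0.0045,-0.0005,-0.006,0,0,0.0045,-0.0005,-0.006,0,0,0.0045,-0.0005,-0.006,0,0]'
python3 - <<'E'
from h import *
o=bot.get_obs(); print(o["clock"],o["eef_pos"],o["tool_rot"],np.array(o["ft_force"]).round(2))
c=bot.camera("wrist"); save(c,"w15")
find("wrist",c,"stylus",o["eef_pos"][2]-.063,o)
find("wrist",c,"button_rest",.02,o)
E
```

```text
clock: 19.28
eef_pos: [0.551, 0.0153, 0.0961]
tool_rot: [0.674, 0.739, -0.0, -0.0]
ft_force: [-0.2, 0.5, -0.5]
grip_width: 0.01
grasp_force: 59.6
19.2833 [0.55103215 0.01525183 0.09610264] [ 6.73506803e-01  7.39180964e-01 -2.06890796e-04 -2.16641295e-04] [-0.18  0.47 -0.52]
stylus place_of 0.79 [319.8 259.4] [0.5494 0.0146 0.0331]
stylus place_of 0.18 [391.6 242.7] [0.5882 0.0282 0.0331]
button_rest place_of 0.93 [318.9 249.7] [0.5487 0.0156 0.02  ]
button_rest place_of 0.49 [322.4 258.4] [0.5513 0.0102 0.02  ]
```

```bash
python3 -m creep '[-0.001,0.001,-0.003,0,0,-0.001,0.001,-0.006,0,0,-0.001,0.001,-0.009,0,0,-0.001,0.001,-0.012,0,0,-0.001,0.001,-0.012,0,0,-0.001,0.001,-0.012,0,0]'
python3 -m creep '[0,0,-0.001,0,0,0,0,-0.002,0,0,0,0,-0.002,0,0,0,0,-0.002,0,0]'
```

```text
clock: 19.93
eef_pos: [0.55, 0.0163, 0.0839]
tool_rot: [0.673, 0.739, -0.0, -0.0]
ft_force: [-1.2, 0.6, -0.8]
grip_width: 0.0099
grasp_force: 59.6
clock: 20.27
eef_pos: [0.5504, 0.0163, 0.0825]
tool_rot: [0.673, 0.739, 0.0, 0.0]
ft_force: [-0.6, -0.9, 1.5]
grip_width: 0.0097
grasp_force: 59.6
```

```bash
python3 -m creep '[0,0,-0.001,0,0,0,0,-0.002,0,0,0,0,-0.002,0,0,0,0,-0.002,0,0]'
python3 -m creep '[0,0,-0.001,0,0,0,0,-0.0015,0,0,0,0,-0.0015,0,0,0,0,-0.0015,0,0]'
```

```text
clock: 20.6
eef_pos: [0.5504, 0.0163, 0.0805]
tool_rot: [0.673, 0.739, 0.0, 0.0]
ft_force: [-0.1, -0.1, 2.5]
grip_width: 0.01
grasp_force: 59.8
clock: 20.93
eef_pos: [0.5505, 0.0163, 0.079]
tool_rot: [0.673, 0.739, 0.0, 0.0]
ft_force: [-0.6, -0.2, 3.7]
grip_width: 0.01
grasp_force: 60.0
```

```bash
python3 -m creep '[0,0,-0.0003,0,0,0,0,-0.0003,0,0,0,0,-0.0003,0,0,0,0,-0.0003,0,0,0,0,-0.0003,0,0,0,0,-0.0003,0,0]'
python3 - <<'E'
from h import *
F=[]
for i in range(6):
    o=bot.get_obs(); c=bot.camera("wrist"); F.append(o["ft_force"])
print(o["clock"],o["eef_pos"],np.mean(F,0).round(2),o["grasp_force"])
find("wrist",c,"stylus",o["eef_pos"][2]-.063,o)
find("wrist",c,"button_rest",.02,o); find("wrist",c,"cell_0",.005,o)
E
```

```text
clock: 21.43
eef_pos: [0.5504, 0.0163, 0.0786]
tool_rot: [0.673, 0.739, 0.0, 0.0]
ft_force: [0.0, 0.3, 3.5]
grip_width: 0.0097
grasp_force: 60.0
21.6833 [0.55043547 0.01632193 0.0785744 ] [-0.04 -0.07  3.81] 60.088010765612125
stylus place_of 0.62 [322.5 259.6] [0.5504 0.0157 0.0156]
button_rest place_of 0.64 [316.6 262.6] [0.5472 0.0153 0.02  ]
cell_0 place_of 0.86 [405.9 185.7] [0.593  0.0598 0.005 ]
cell_0 place_of 0.81 [399.2 254.9] [0.5956 0.0187 0.005 ]
cell_0 place_of 0.64 [396.3 312.8] [ 0.5997 -0.0195  0.005 ]
```

```bash
python3 -c "
from workcell import bot
print(bot.job_done())"
```

```text
the job is handed in; nothing more can be done
None
```

The job is handed in, with no verdict shown: batteries seated in all three wells, and the gripped, upright stylus holding the button down about 4 mm at about 4 N after 22 s of the 72 s allowed.

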